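# Hold the spring clip open over the tall recipe card

## Robot

A 6-joint arm with a two-finger parallel gripper is mounted at the origin on the work surface; the furniture and walls round the work are solid. World frame = base frame: x ahead of the robot, y to its left, z up, the work surface at z = 0. Lengths are in m, angles in rad, forces in N, time in s.
With the tool pointing down it reaches from about 0.325 to 0.9 m from the base axis. Payload 6.1 kg.
Tool frame: the origin (TCP) lies at the centre of the arm's flange, where the gripper is bolted on; the fingertips stand 173 mm ahead of it and the grasp point (between the pads) lies 155 mm ahead of it; z points along the fingers, y is the line along which they close (so a half turn about z gives the same grasp; the last joint's range is limited). The gripper opens to 85 mm and grips with 20 to 120 N. Pads are 22 mm wide; open, the fingers measure 114 mm over their backs; the gripper's body (76 mm by 85 mm) begins 54 mm behind the grasp point. The pads swing forward as they close: fully open they stand 13 mm farther back than shut.
Start: joints at [-1.317, 0.22, 1.526, -0, 1.395, -0.126], TCP at [0.232, -0.58, 0.405] pointing down, gripper open.
Joint ranges: [-2.98, 2.98], [-0.91, 2.08], [0.09, 2.57], [-1.24, 4.39], [0.2, 2.65], [-2.68, 2.68]. Speed limits (rad/s): [2.57, 2.57, 3.01, 3.14, 3.14, 3.14].

## Interface

Orientations are given as a 3x3 rotation matrix whose columns are the frame's x, y, z axes.
In Python, from cell import * gives the robot as it stands.
- The arm moves only by the tool play_rows, never from a script. Its argument "series" is a list of rows, each a list of 3 entries, a list of its own where there are three numbers: the shift along the tool's x, y, z each as a share of 50 cm, from -1 to 1, then the turn, a rotation vector about the tool's x, y, z each as a share of 45 degrees, from -1 to 1, then the gripper's target within -1 to 1 (shut at 1, half-way at 0, fully open at -1). In form: [[[x, y, z], [wx, wy, wz], claw], ...]. A call has 1 to 12 rows; each row is the pose to reach, as a shift and turn from the pose commanded when the call began, along the tool's axes at that moment; what a row does not reach only later rows make up. A row lasts 1/10 s, in which the tool goes at most 50 mm and 8.59 degrees, less where a joint would pass 70% of its speed; a pose out of reach is approached as far as the arm can. A call with a number of a shift or a turn outside -1 to 1 is refused whole. A call with a gripper value outside its range is refused whole. The fingers move at their own pace and stop on an object; the grip force is fixed at half the most. Time passes only in rows, so rows that repeat a pose let the fingers close. It gives the time, the measured TCP pose, the force, the opening and the grip force at its end, in the units of the state.
- state(): the state, without advancing time (a new reading comes with each control period).
- camera(name): name is "side" or "top"; returns the picture (480x640x3 uint8, red, green, blue); there is no depth.
- camera_model(name): a dict with "camera_matrix" (3x3 intrinsics, pixels), "extrinsics" (4x4, takes a point from camera to world coordinates). Camera axes: x right, y down, z forward; pixel columns grow to the right and rows downward; lengths in m; the calibration is good to about 2 mm. A picture is of the moment at which its call begins. camera_model takes no time and is no camera call.
- finish_job(): hands the job in; it is judged then, once.
The state is a dict: "clock": time; "qpos": joint angles; "joint_velocities": joint speeds; "effort": joint torques, N m; "tool_pos": TCP position; "tool_rot": TCP orientation; "wrist_force": force on the tool from outside, world axes, zero at the start; "moment": the same for the moment, N m; "opening": finger opening in m; "grasp_force": force on a finger pad.
Only numpy, scipy, OpenCV 4.12 (cv2) and the standard library are available. Lean on these libraries where they do the work, as an engineer would, in place of code of your own. Each camera call takes 0.05 s, during which the arm holds its last target. There are 200 camera calls.

## Task

The spring clip is pinching the top edge of the low, wide recipe card. Squeeze its handles so that the jaws let go of that card, lift it off, and bring it down over the top edge of the tall, narrow card, near the middle of the edge and in line with it, so that the edge has passed the rubber lips and is well inside the gaping jaws but the clip touches the tall card nowhere. Finish holding the clip there, still squeezed wide open, so that I can slip another sheet in beside the card; leave both card stands and the other things where they are.

Things in the scene. Friction and masses are not known exactly. Their poses are not given: they have to be found in the camera images.
- clip_grip (a point): Where to squeeze the dark steel spring clip: midway between its two handle plates, 32 mm above its pin. z points from jaws to handles (up at the start), y along pin and jaws, x across the jaws: squeeze along x. The plates, 30 mm wide, flare outward going up and end 14 mm above this point, 50 mm over the tips; squeezed home they are parallel, 21 mm over the outsides, ending 18 mm above it.
- clip_mouth (a point): Point of the same clip inside the jaws, 20 mm below the pin (52 mm below clip_grip), same axes. The throat (underside of the pin block) is 11 mm above this point, the rubber jaw lips reach from 8 to 16 mm below it. Shut, the lips meet on a 4 mm card; fully squeezed they gape about 20 mm.
- clip_a (a joint): Turn of the lever on the clip's +x side about the pin: 0 as pinched on a 4 mm card, 0.30 rad when squeezed fully open; a spring shuts it.
- clip_b (a joint): The same for the lever on the -x side; the two levers always turn equally and oppositely.
- low_edge (a point): Middle of the top edge of the low, wide card, 125 mm above the table: the card on which the clip sits at first (throat resting on the edge, up to 35 mm to either side of this point). Card 150 mm wide (y, along the edge), 4 mm thick (x), upright (z) in a white stone foot 90 x 170 x 28 mm, loose, 1.2 kg.
- tall_edge (a point): Middle of the top edge of the tall, narrow card, 180 mm above the table. Card 110 mm wide (y, along the edge), 4 mm thick (x), upright (z) in a white stone foot 90 x 130 x 28 mm, loose, 1.2 kg.
- low: The low card with its foot; origin at the centre of the foot's underside.
- tall: The tall card with its foot; origin at the centre of the foot's underside.
- clip: The whole clip, 50 x 46 x 82 mm, 65 g, jaws down; origin at the middle of the pin, axes as clip_grip. Squeezing it at clip_grip takes about 4 N at first and 8 N at full opening, where it meets a firm stop.
- salt: Bystander: salt shaker, 44 x 44 x 90 mm, standing; origin at its underside.
- tomato: Bystander: tomato, 68 x 69 x 71 mm; origin at its underside.
- glass_jar: Bystander: clear glass jar, 63 x 63 x 97 mm, standing; origin at its underside.
- bulb: Bystander: garlic bulb, 53 x 54 x 53 mm; origin at its underside.

How it is judged:
On the way, in this order (a step that is already met when the one before it is completed fails the run):
1. the clip is squeezed open while still seated over the low card's edge (value of joint clip_a above 0.2 rad and z of clip_mouth in the frame of low_edge below 0.008 m), for 0.1 s.
2. the clip is lifted clear of the low card in the fingers (z of clip_mouth in the frame of low_edge above 0.03 m and contact force between the fingers and clip above 1 N), for 0.1 s.
At the end, for the whole second after the job is handed in: Clip held still in the fingers, levers past 0.22 rad, touching no card; mouth point at most 7 mm above (13 below) the tall card's edge, within 9 mm of its plane, 25 mm of its middle, 0.2 rad of its direction, upright within 0.25 rad; the tall stand upright, both stands within 20 mm of their start (value of joint each of clip_a, clip_b above 0.22 rad and contact force between the fingers and clip above 2 N and contact force between clip and tall below 0.2 N and contact force between clip and low below 0.2 N and z of clip_mouth in the frame of tall_edge between -0.013 and 0.007 m and x of clip_mouth in the frame of tall_edge between -0.009 and 0.009 m and y of clip_mouth in the frame of tall_edge between -0.025 and 0.025 m and angle between the y axis of clip_mouth and the y axis of tall_edge, either way round below 0.2 rad and angle between clip_mouth's own z axis and vertical below 0.25 rad and angle between tall's own z axis and vertical below 0.05 rad and distance of each of tall, low from where it was at the start of the episode below 0.02 m and linear speed of clip below 0.03 m/s); the arm keeps its last pose, push and grip.
It fails at once if a card stand is pushed or knocked over (distance of any of tall, low from where it was at the start of the episode above 0.025 m or angle between any of tall, low's own z axis and vertical above 0.3 rad).
It fails at once if a bystander is knocked away (distance of any of salt, tomato, glass_jar, bulb from where it was at the start of the episode above 0.03 m).
It also fails if it takes over 35 s, if anything falls off the work surface, if the arm or the gripper's body presses on something with over 40 N, if the wrist force passes 120 N, or if a joint passes its speed limit or range.

## Working session

There is one attempt and no reset: what is moved stays moved. The work goes in short steps, Python scripts to look and compute and a tool call to move; the robot and the scene stay as the last step left them, time stands still between calls to the robot, and variables do not carry over. Pictures are saved under pics/ and viewed, at most 10 in all, crops included, and the job is handed in when it is done.

Besides the shell and the picture viewer there is one more tool, called after ">>>" as name([rows], argument=value, ...), one row to a line, values as JSON. play_rows: Moves the arm, as the interface text tells. Shift numbers are shares of 50 cm and turn numbers shares of 45 degrees, none past 1 either way. Its arguments: {"type":"object","properties":{"series":{"type":"array","items":{"type":"array"}}},"required":["series"]}

```bash
mkdir -p pics; ls; python3 - <<'E'
from cell import *
import cv2
for n in("side","top"):
    cv2.imwrite(f"pics/{n}0.png",camera(n)[:,:,::-1]); m=camera_model(n); print(n,m["camera_matrix"],m["extrinsics"])
s=state();print(s["clock"],s["tool_pos"],s["tool_rot"],s["opening"])
E
```

```text
pics
side [[468.91372783   0.         314.85147898]
 [  0.         468.91372783 241.3657167 ]
 [  0.           0.           1.        ]] [[-0.93250469 -0.15407393  0.32664389  0.24118706]
 [-0.36107705  0.37859448 -0.85222625  0.81686699]
 [ 0.00764028 -0.91264859 -0.40867369  0.53285743]
 [ 0.          0.          0.          1.        ]]
top [[581.62862956   0.         307.52465499]
 [  0.         581.62862956 249.76587396]
 [  0.           0.           1.        ]] [[ 0.023622   -0.99303841  0.11539804  0.45707473]
 [-0.99940923 -0.02057439  0.02752981 -0.05074593]
 [-0.02496391 -0.11598018 -0.99293776  1.2686489 ]
 [ 0.          0.          0.          1.        ]]
0.1 [ 0.23164405 -0.58022775  0.40367844] [[ 9.28751294e-01  3.70703124e-01 -4.76976212e-04]
 [ 3.70703369e-01 -9.28749626e-01  1.77313139e-03]
 [ 2.14313867e-04 -1.82361476e-03 -9.99998314e-01]] 0.0853319274122834
```

View pics/side0.png

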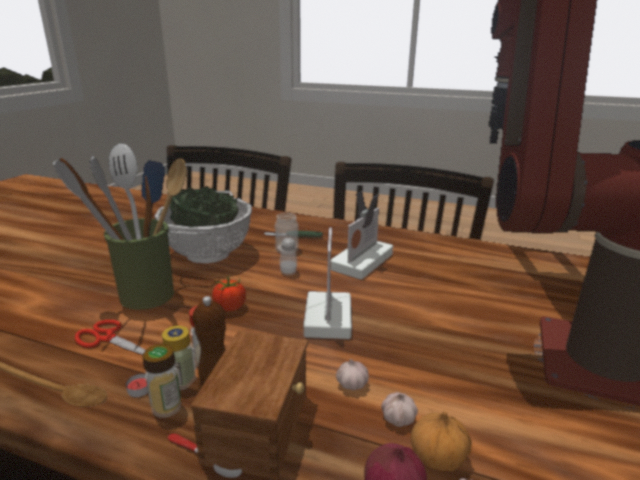

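View pics/top0.png

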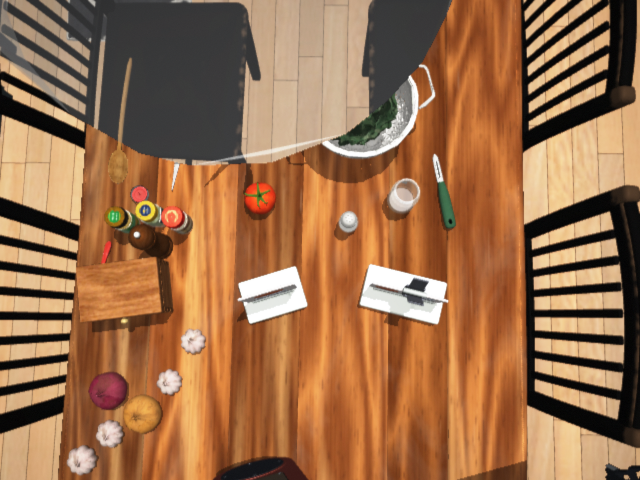

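The side view shows the tall card nearly edge-on at about (330,270) and the low card with the dark clip at about (368,225). In the top view the tall card is at (270,294), the low card at (403,293) and the clip at about (416,290). I'll enlarge both.

```bash
python3 - <<'E'
import cv2
t=cv2.imread("pics/top0.png")[255:335,230:455]; s=cv2.imread("pics/side0.png")[185:345,295:405]
cv2.imwrite("pics/tc.png",cv2.resize(t,None,fx=3.5,fy=3.5,interpolation=cv2.INTER_CUBIC))
cv2.imwrite("pics/sc.png",cv2.resize(s,None,fx=3.7,fy=3.7,interpolation=cv2.INTER_CUBIC))
E
```

```text
(no output)
```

View pics/tc.png

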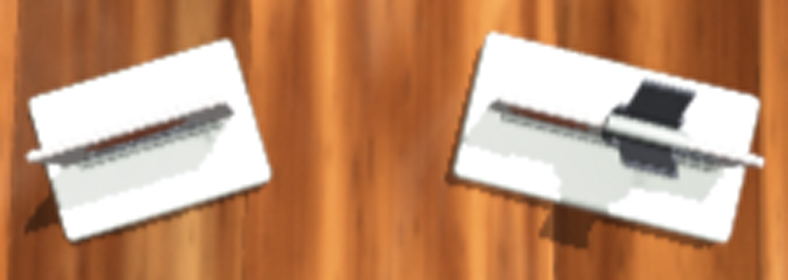

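View pics/sc.png

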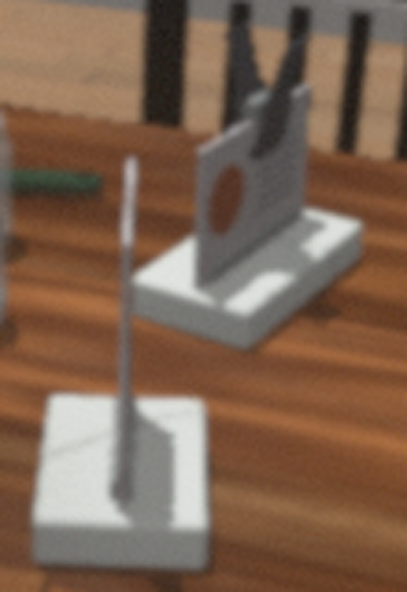

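```bash
cat > fit.py <<'E'
from cell import *
import numpy as np, cv2
from scipy.optimize import least_squares
M={n:camera_model(n) for n in("side","top")}
def proj(n,P):
    E=np.linalg.inv(M[n]["extrinsics"]); c=np.atleast_2d(P)@E[:3,:3].T+E[:3,3]; p=c@M[n]["camera_matrix"].T
    return p[:,:2]/p[:,2:]
cr={"top":((230,255),3.5),"side":((295,185),3.7)}
def full(n,c): o,f=cr[n]; return (np.array(c,float)+.5)/f-.5+o
def crop(n,p): o,f=cr[n]; return (p-o+.5)*f-.5
def pose(q,L): # q x,y,z,yaw
    c,s=np.cos(q[3]),np.sin(q[3]); L=np.atleast_2d(L); return np.c_[c*L[:,0]-s*L[:,1],s*L[:,0]+c*L[:,1],L[:,2]]+q[:3]
def fit(obs,q0):
    f=lambda q:np.concatenate([(proj(n,pose(q,L))[0]-full(n,c)) for n,L,c in obs])
    r=least_squares(f,q0,loss="soft_l1"); print(np.round(r.x,4)); print(np.round(r.fun.reshape(-1,2),1).tolist()); return r.x
E
cat > a.py <<'E'
from fit import *
# local: x=ahead(up in top img), y=left
def foot(w,d,n,pts): return [(n,(sx*w/2,sy*d/2,.028),p) for (sx,sy),p in pts]
T=foot(.09,.13,"top",[((1,1),(30,98)),((1,-1),(232,39)),((-1,-1),(270,182)),((-1,1),(72,240))])
T+=foot(.09,.13,"side",[((-1,-1),(205,400)),((1,-1),(48,397)),((1,1),(35,523)),((-1,1),(210,527))])
T+=[("top",(0,.055,.18),(30,157)),("side",(0,-.055,.18),(131,158))]
L=foot(.09,.17,"top",[((1,1),(490,32)),((1,-1),(760,98)),((-1,-1),(727,243)),((-1,1),(455,178))])
L+=foot(.09,.17,"side",[((1,1),(135,275)),((-1,1),(245,315)),((-1,-1),(362,228))])
L+=[("top",(0,-.075,.125),(763,162)),("side",(0,.075,.125),(199,148)),("side",(0,-.075,.125),(308,88))]
qt=fit(T,[.45,.05,0,.2]); ql=fit(L,[.45,-.2,0,-.2])
C=[(n,(a,b,.046),p) for n,a,b,p in [("top",.025,.015,(640,80)),("top",.025,-.015,(695,92)),("top",-.025,.015,(620,165)),("top",-.025,-.015,(675,175))]]
qc=pose(ql,[0,-.02,.134])[0]
f=lambda y:np.concatenate([proj(n,pose(np.r_[pose(ql,[0,y[0],.134])[0],ql[3]],Lc))[0]-full(n,c) for n,Lc,c in C])
r=least_squares(f,[0]);print("clip y",r.x,np.round(r.fun.reshape(-1,2),1).tolist())
# free height of the edges from two views
def tri(a,b):
    g=lambda P:np.r_[proj("top",P)[0]-full("top",a),proj("side",P)[0]-full("side",b)]
    r=least_squares(g,[.45,0,.1]);return r.x,r.cost
print("low R edge",tri((763,162),(308,88)),"low L",tri((502,106),(199,148)))
print("tall L",tri((30,157),(127,245)),"R",tri((228,110),(131,158)))
for nm,P in [("tallN",pose(qt,[0,.055,.18])),("tallF",pose(qt,[0,-.055,.18])),("lowN",pose(ql,[0,.075,.125])),("lowF",pose(ql,[0,-.075,.125]))]:
    print(nm,P,[crop(n,proj(n,P))[0].round() for n in M])
for sx in(1,-1):
  P=pose(ql,[[sx*.025,r.x[0]+b,.18] for b in(.015,-.015)]);print("tips side",crop("side",proj("side",P)).round().tolist())
np.savez("m.npz",qt=qt,ql=ql,yc=r.x[0])
E
python3 a.py
```

```text
[ 0.5036  0.0552 -0.0025  0.3165]
[[-0.1, 0.6], [0.2, -0.1], [1.4, -0.6], [-0.5, 0.6], [-0.1, -0.2], [0.2, -0.8], [-0.9, -0.1], [-0.4, 0.6], [-0.1, 0.4], [0.2, 0.5]]
[ 0.5117 -0.2218 -0.0017 -0.2214]
[[-0.5, -0.1], [0.4, 0.2], [0.5, 0.2], [-0.3, -0.9], [-2.2, 1.1], [0.7, 0.1], [0.5, -1.3], [0.1, 0.1], [0.1, 1.2], [0.2, -0.8]]
clip y [-0.00568979] [[0.1, -1.3], [0.2, -0.9], [-0.2, 0.4], [-0.1, 1.5]]
low R edge (array([ 0.49549935, -0.29531724,  0.12087898]), np.float64(0.0010994131427598272)) low L (array([ 0.52531999, -0.14852151,  0.1264374 ]), np.float64(1.5524120747804988))
tall L (array([0.48680023, 0.10704232, 0.1785844 ]), np.float64(0.05765381853355241)) R (array([0.51766175, 0.00265611, 0.17851448]), np.float64(2.7822396064243216))
tallN [[0.48650433 0.10747992 0.17749553]] [array([126., 247.]), array([ 30., 158.])]
tallF [[0.52074211 0.00294393 0.17749553]] [array([132., 160.]), array([226.,  99.])]
lowN [[ 0.52819118 -0.14862964  0.1233195 ]] [array([199., 152.]), array([501.,  97.])]
lowF [[ 0.49525587 -0.2949692   0.1233195 ]] [array([309.,  85.]), array([763., 162.])]
tips side [[220.0, 34.0], [242.0, 22.0]]
tips side [[289.0, 48.0], [310.0, 36.0]]
```

```bash
cat > ov.py <<'E'
from fit import *
d=np.load("m.npz"); ql=d["ql"]; y=d["yc"]
a=cv2.imread("pics/top0.png")[270:310,390:450]; b=cv2.imread("pics/side0.png")[185:235,340:385]
a=cv2.resize(a,None,fx=8,fy=8,interpolation=cv2.INTER_CUBIC); b=cv2.resize(b,None,fx=8,fy=8,interpolation=cv2.INTER_CUBIC)
P=pose(ql,[[s*.025,y+t,.18] for s in(1,-1) for t in(.015,-.015)])
for im,n,o in((a,"top",(390,270)),(b,"side",(340,185))):
    for p in (proj(n,P)-o+.5)*8-.5: cv2.drawMarker(im,tuple(int(v) for v in p),(0,0,255),0,9,1)
c=np.zeros((400,860,3),np.uint8); c[:320,:480]=a; c[:400,490:850]=b; cv2.imwrite("pics/ov.png",c[:,:800] if 0 else cv2.resize(c,(800,372)))
E
python3 ov.py
```

```text
(no output)
```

View pics/ov.png

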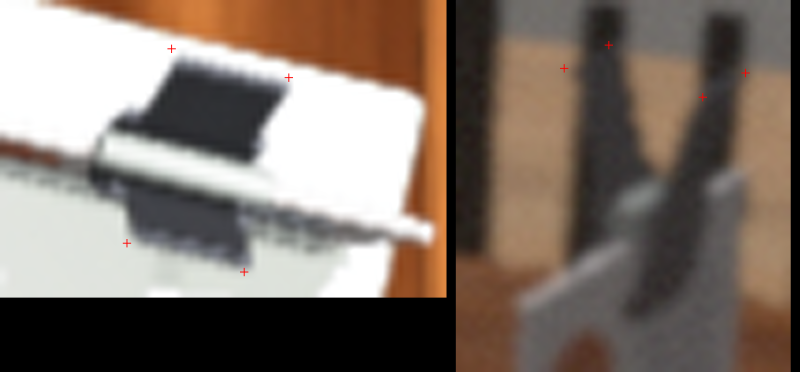

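Both views agree on the stands, with residuals of about 1 px and edge heights within about 4 mm of the stated 125 and 180 mm. The crop shows the clip's handle plates ending at about (180,60)–(288,82) and (135,235)–(250,265), close to where the fit puts them. Next I work out the move.

```bash
cat > go.py <<'E'
from fit import pose
from cell import *
import numpy as np
from scipy.spatial.transform import Rotation as R
d=np.load("m.npz")
def down(yaw): # tool y along yaw, z down
    y=np.r_[np.cos(yaw),np.sin(yaw),0]; z=np.r_[0,0,-1.]; return np.c_[np.cross(y,z),y,z]
def rel(p,yaw,label=""):
    s=state(); Rt=np.array(s["tool_rot"]); dp=Rt.T@(np.array(p)-s["tool_pos"]); rv=R.from_matrix(Rt.T@down(yaw)).as_rotvec()
    print(label,np.round(p,4),"shift",np.round(dp/.5,4),"turn",np.round(rv/(np.pi/4),4))
low=lambda z,x=0,y=0: pose(d["ql"],[x,float(d["yc"])+y,0])[0]*[1,1,0]+[0,0,z]
tall=lambda z,x=0,y=0: pose(d["qt"],[x,y,0])[0]*[1,1,0]+[0,0,z]
yl,yt=float(d["ql"][3]),float(d["qt"][3])
E
python3 -c "
from go import *
rel(low(.40),yl)"
```

```text
[ 0.5105 -0.2274  0.4   ] shift [ 0.7796 -0.4487  0.0083] turn [-0.002  -0.0014 -1.2346]
```

>>> play_rows([
  [[0.2,-0.11,0.0],[0,0,-0.3],-1],
  [[0.4,-0.22,0.0],[0,0,-0.5],-1],
  [[0.6,-0.34,0.0],[0,0,-0.8],-1],
  [[0.78,-0.449,0.008],[0,0,-1],-1],
  [[0.78,-0.449,0.008],[0,0,-1],-1],
  [[0.78,-0.449,0.008],[0,0,-1],-1],
  [[0.78,-0.449,0.008],[0,0,-1],-1],
  [[0.78,-0.449,0.008],[0,0,-1],-1],
  [[0.78,-0.449,0.008],[0,0,-1],-1],
  [[0.78,-0.449,0.008],[0,0,-1],-1],
  [[0.78,-0.449,0.008],[0,0,-1],-1],
  [[0.78,-0.449,0.008],[0,0,-1],-1],
])

```text
clock: 1.3
tool_pos: [0.5102, -0.2279, 0.4003]
tool_rot: [[0.395, 0.919, -0.001], [0.919, -0.395, -0.0], [-0.0, -0.001, -1.0]]
wrist_force: [-0.5, -0.2, -0.1]
opening: 0.0854
grasp_force: 0.0
```

```bash
python3 -c "
from go import *
rel(low(.40),yl);rel(low(.321),yl);print(state()['wrist_force'],state()['clock'])"
```

```text
[ 0.5105 -0.2274  0.4   ] shift [ 0.0012 -0.      0.0006] turn [-0.0011  0.0004 -0.235 ]
 [ 0.5105 -0.2274  0.321 ] shift [1.300e-03 1.000e-04 1.586e-01] turn [-0.0011  0.0004 -0.235 ]
[-0.5273555  -0.19427272 -0.07689906] 1.3
```

>>> play_rows([
  [[0.001,0,0.0],[0,0,-0.12],-1],
  [[0.001,0,0.0],[0,0,-0.235],-1],
  [[0.001,0,0.0],[0,0,-0.235],-1],
  [[0.001,0,0.04],[0,0,-0.235],-1],
  [[0.001,0,0.08],[0,0,-0.235],-1],
  [[0.001,0,0.08],[0,0,-0.235],-1],
  [[0.001,0,0.08],[0,0,-0.235],-1],
  [[0.001,0,0.08],[0,0,-0.235],-1],
])

```text
clock: 2.1
tool_pos: [0.511, -0.2276, 0.362]
tool_rot: [[0.221, 0.975, 0.001], [0.975, -0.221, -0.001], [-0.001, 0.002, -1.0]]
wrist_force: [-0.1, -0.5, -0.5]
opening: 0.0852
grasp_force: 0.0
```

```bash
python3 -c "
from go import *
import cv2
rel(low(.321),yl)
s=camera('side')[120:250,310:430,::-1];t=camera('top')[240:340,350:470,::-1]
a=cv2.resize(s,None,fx=3.3,fy=3.3,interpolation=2);b=cv2.resize(t,None,fx=3.3,fy=3.3,interpolation=2)
c=np.zeros((429,800,3),np.uint8);c[:a.shape[0],:a.shape[1]]=a;c[:b.shape[0],400:400+b.shape[1]]=b;cv2.imwrite('pics/g1.png',c)"
```

```text
[ 0.5105 -0.2274  0.321 ] shift [ 0.0003 -0.0013  0.082 ] turn [ 0.0021  0.0008 -0.0016]
```

View pics/g1.png

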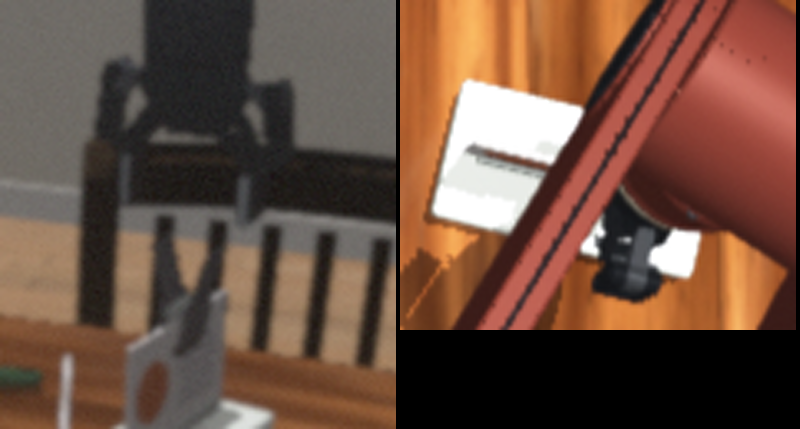

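```bash
python3 -c "
from fit import *
from go import *
s=state();p=np.array(s['tool_pos']);Rt=np.array(s['tool_rot'])
g=lambda P:((proj('side',P)-[310,120]+.5)*3.3-.5).round(1).tolist()
for z in(.16,.173): print(z,[g(p+Rt@[0,e,z]) for e in(.0425,-.0425)], g(p+Rt@[0,0,z]))
print('tips',[g(low(.18,sx*.025,y)) for sx in(1,-1) for y in(.015,-.015)],g(low(.18)))
print('pin',[g(low(.134,0,y)) for y in(.023,-.023)])
"
```

```text
0.16 [[[136.2, 203.7]], [[240.8, 224.3]]] [[187.5, 213.8]]
0.173 [[[135.5, 220.7]], [[239.6, 241.9]]] [[186.5, 231.1]]
tips [[[146.8, 242.4]], [[166.8, 232.0]], [[208.3, 255.2]], [[227.5, 244.3]]] [[187.1, 243.4]]
pin [[[168.8, 312.0]], [[198.4, 294.1]]]
```

The picture shows the fingertips at about (122,203) and (243,222) straddling the clip handles. The chair slats blur the handle tips, so I trust the top view across the jaws. Now I descend and close part-way to check the centring by force.

>>> play_rows([
  [[0,-0.001,0.03],[0,0,0],-1],
  [[0,-0.001,0.06],[0,0,0],-1],
  [[0,-0.001,0.082],[0,0,0],-1],
  [[0,-0.001,0.082],[0,0,0],-1],
  [[0,-0.001,0.082],[0,0,0],-1],
  [[0,-0.001,0.082],[0,0,0],-0.2],
  [[0,-0.001,0.082],[0,0,0],-0.15],
  [[0,-0.001,0.082],[0,0,0],-0.1],
  [[0,-0.001,0.082],[0,0,0],-0.05],
  [[0,-0.001,0.082],[0,0,0],-0.05],
])

```text
clock: 3.2
tool_pos: [0.5109, -0.227, 0.3211]
tool_rot: [[0.219, 0.976, 0.002], [0.976, -0.219, -0.001], [-0.001, 0.002, -1.0]]
wrist_force: [0.3, 1.4, 5.7]
opening: 0.0451
grasp_force: 4.5
```

```bash
python3 -c "
from go import *
s=state();print(np.array(s['tool_rot']).T@s['wrist_force'],s['opening'],s['grasp_force']);rel(low(.321),yl)"
```

```text
[ 1.46376271e+00 -6.14969371e-04 -5.73915027e+00] 0.045100266462371155 4.488750686869025
 [ 0.5105 -0.2274  0.321 ] shift [-0.0008 -0.0006  0.0001] turn [0.003  0.0009 0.0005]
```

Well centred: there is no side force. Now squeeze.

>>> play_rows([
  [[0,0,0],[0,0,0],0.1],
  [[0,0,0],[0,0,0],0.2],
  [[0,0,0],[0,0,0],0.3],
  [[0,0,0],[0,0,0],0.4],
  [[0,0,0],[0,0,0],0.5],
  [[0,0,0],[0,0,0],0.6],
  [[0,0,0],[0,0,0],0.8],
  [[0,0,0],[0,0,0],0.8],
  [[0,0,0],[0,0,0],0.8],
  [[0,0,0],[0,0,0],0.8],
])

```text
clock: 4.2
tool_pos: [0.5108, -0.2272, 0.3221]
tool_rot: [[0.219, 0.976, 0.002], [0.976, -0.219, -0.002], [-0.001, 0.002, -1.0]]
wrist_force: [-3.4, 1.7, 12.1]
opening: 0.0188
grasp_force: 59.2
```

```bash
python3 -c "
from go import *
s=state();print(np.array(s['tool_rot']).T@s['wrist_force'],s['moment'],s['opening'],s['grasp_force']);rel(low(.321),yl)
import cv2
s=camera('side')[150:250,310:430,::-1]
cv2.imwrite('pics/g2.png',cv2.resize(s,None,fx=5,fy=5,interpolation=2))"
```

```text
[  0.88912112  -3.6526665  -12.10370884] [ 0.22806407  0.56701495 -0.01447457] 0.01876615747957754 59.24702703952789
 [ 0.5105 -0.2274  0.321 ] shift [-0.0005 -0.0006  0.0022] turn [0.0031 0.0016 0.0006]
```

View pics/g2.png

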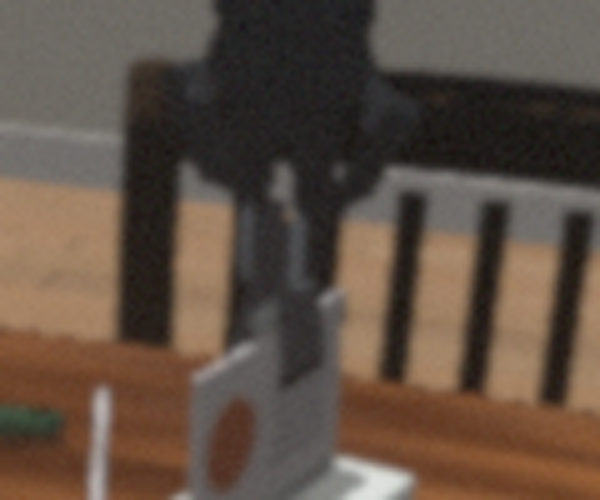

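Squeezed to the firm stop: the picture shows the near jaw lever standing off the card at about (300,340). Now lift.

>>> play_rows([
  [[0,0,-0.02],[0,0,0],0.8],
  [[0,0,-0.04],[0,0,0],0.8],
  [[0,0,-0.07],[0,0,0],0.8],
  [[0,0,-0.1],[0,0,0],0.8],
  [[0,0,-0.14],[0,0,0],0.8],
  [[0,0,-0.18],[0,0,0],0.8],
  [[0,0,-0.22],[0,0,0],0.8],
  [[0,0,-0.26],[0,0,0],0.8],
  [[0,0,-0.26],[0,0,0],0.8],
  [[0,0,-0.26],[0,0,0],0.8],
  [[0,0,-0.26],[0,0,0],0.8],
])

```text
clock: 5.35
tool_pos: [0.5101, -0.2266, 0.4485]
tool_rot: [[0.219, 0.976, -0.002], [0.976, -0.219, 0.001], [0.001, -0.002, -1.0]]
wrist_force: [-0.4, 0.3, -2.3]
opening: 0.0184
grasp_force: 59.2
```

```bash
python3 -c "
from go import *
s=state();print(s['opening'],s['grasp_force'],s['wrist_force']);rel(tall(.45),yt)"
```

```text
0.018426713740574828 59.19853627681732 [-0.42041163  0.28219625 -2.34022723]
 [0.5036 0.0552 0.45  ] shift [ 0.5471 -0.1363 -0.0025] turn [-0.0021 -0.0014 -0.6844]
```

>>> play_rows([
  [[0.06,-0.015,-0.002],[0,0,-0.08],0.8],
  [[0.12,-0.03,-0.002],[0,0,-0.16],0.8],
  [[0.19,-0.05,-0.002],[0,0,-0.24],0.8],
  [[0.26,-0.065,-0.002],[0,0,-0.33],0.8],
  [[0.33,-0.08,-0.002],[0,0,-0.42],0.8],
  [[0.4,-0.1,-0.002],[0,0,-0.5],0.8],
  [[0.46,-0.115,-0.002],[0,0,-0.58],0.8],
  [[0.51,-0.127,-0.002],[0,0,-0.64],0.8],
  [[0.547,-0.136,-0.002],[0,0,-0.684],0.8],
  [[0.547,-0.136,-0.002],[0,0,-0.684],0.8],
  [[0.547,-0.136,-0.002],[0,0,-0.684],0.8],
  [[0.547,-0.136,-0.002],[0,0,-0.684],0.8],
])

```text
clock: 6.55
tool_pos: [0.504, 0.0542, 0.45]
tool_rot: [[-0.31, 0.951, -0.001], [0.951, 0.31, -0.0], [-0.0, -0.001, -1.0]]
wrist_force: [-0.1, -0.8, 0.3]
opening: 0.0185
grasp_force: 59.2
```

```bash
python3 -c "
from fit import *
from go import *
s=state();print(s['opening'],s['grasp_force']);rel(tall(.386),yt)
p=np.array(s['tool_pos']);Rt=np.array(s['tool_rot'])
s=camera('side')[135:285,280:390,::-1]
g=lambda P:((proj('side',P)-[280,135]+.5)*4-.5).round(1).tolist()
print('edge mid',g(tall(.18)),'ends',g(tall(.18,0,.055)),g(tall(.18,0,-.055)))
print('pin ends',[g(p+Rt@[e,0,.187]) for e in(.023,-.023)])
print('jaw tips',[g(p+Rt@[e,f,.223]) for e in(.015,-.015) for f in(.012,-.012)])
cv2.imwrite('pics/g3.png',cv2.resize(s,None,fx=4,fy=4,interpolation=2))"
```

```text
0.018497227415117227 59.18440103530884
 [0.5036 0.0552 0.386 ] shift [2.100e-03 1.000e-04 1.281e-01] turn [-0.0016  0.     -0.002 ]
edge mid [[199.8, 412.5]] ends [[196.8, 462.4]] [[202.5, 368.1]]
pin ends [[[202.8, 259.7]], [[205.2, 227.2]]]
jaw tips [[[175.1, 328.9]], [[228.3, 330.2]], [[177.5, 305.7]], [[229.0, 307.0]]]
```

View pics/g3.png

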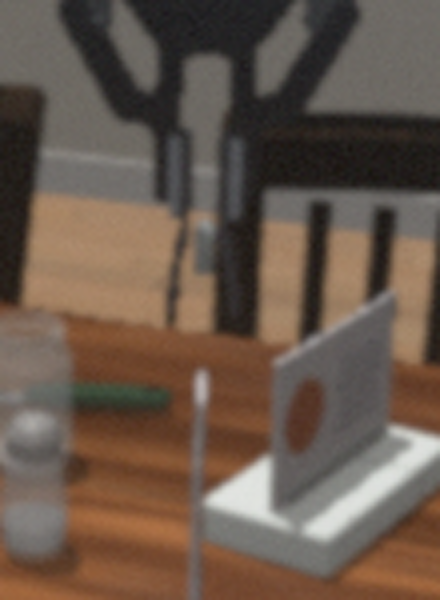

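The view is nearly edge-on. The pin is at (204,245), the jaw tips at (172,325) and (233,325), and the card's edge line at x≈200–202, midway between the jaws, so they line up to about 1 mm. Now I bring the clip down.

>>> play_rows([
  [[0.002,0,0.015],[0,0,0],0.8],
  [[0.002,0,0.03],[0,0,0],0.8],
  [[0.002,0,0.045],[0,0,0],0.8],
  [[0.002,0,0.06],[0,0,0],0.8],
  [[0.002,0,0.075],[0,0,0],0.8],
  [[0.002,0,0.09],[0,0,0],0.8],
  [[0.002,0,0.105],[0,0,0],0.8],
  [[0.002,0,0.118],[0,0,0],0.8],
  [[0.002,0,0.128],[0,0,0],0.8],
  [[0.002,0,0.128],[0,0,0],0.8],
  [[0.002,0,0.128],[0,0,0],0.8],
  [[0.002,0,0.128],[0,0,0],0.8],
])

```text
clock: 7.8
tool_pos: [0.5039, 0.0559, 0.3872]
tool_rot: [[-0.311, 0.95, 0.001], [0.95, 0.311, -0.0], [-0.0, 0.001, -1.0]]
wrist_force: [0.6, -0.1, -0.3]
opening: 0.0185
grasp_force: 59.2
```

```bash
python3 -c "
from fit import *
from go import *
s=state();print(s['opening'],s['grasp_force'],s['wrist_force']);rel(tall(.386),yt)
p=np.array(s['tool_pos']);Rt=np.array(s['tool_rot'])
s=camera('side')[180:260,290:370,::-1]
g=lambda P:((proj('side',P)-[290,180]+.5)*7-.5).round(1).tolist()
print('ends',g(tall(.18,0,.055)),g(tall(.18)),g(tall(.18,0,-.055)))
print('pin ends',[g(p+Rt@[e,0,.188]) for e in(.023,-.023)])
print('jaw tips',[g(p+Rt@[e,f,.224]) for e in(.015,-.015) for f in(.012,-.012)])
cv2.imwrite('pics/g4.png',cv2.resize(s,None,fx=7,fy=7,interpolation=2))"
```

```text
0.018464125697478368 59.18443143367767 [ 0.63172943 -0.11046452 -0.28767988]
 [0.5036 0.0552 0.386 ] shift [-0.0012 -0.0009  0.0024] turn [ 0.001   0.0004 -0.0004]
ends [[274.7, 494.6]] [[280.0, 407.3]] [[284.7, 329.5]]
pin ends [[[276.9, 375.8]], [[281.2, 309.4]]]
jaw tips [[[229.7, 487.3]], [[320.1, 490.0]], [[233.9, 441.0]], [[321.5, 443.6]]]
```

View pics/g4.png

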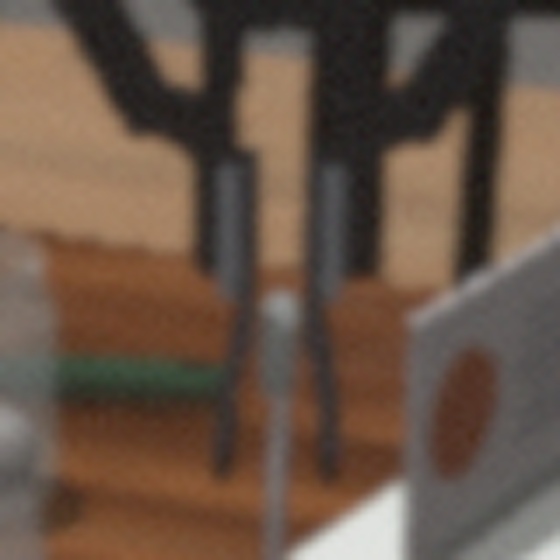

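The edge is between the jaws. The jaw tips are at (222,472) and (330,472) with the card at x≈277, centred to within 1 mm and with no contact force. I'll lower it 2 mm more to centre the depth, then hand in.

>>> play_rows([
  [[0,0,0.002],[0,0,0],0.8],
  [[0,0,0.004],[0,0,0],0.8],
  [[0,0,0.004],[0,0,0],0.8],
  [[0,0,0.004],[0,0,0],0.8],
  [[0,0,0.004],[0,0,0],0.8],
  [[0,0,0.004],[0,0,0],0.8],
  [[0,0,0.004],[0,0,0],0.8],
  [[0,0,0.004],[0,0,0],0.8],
])

```text
clock: 8.65
tool_pos: [0.5037, 0.0559, 0.3847]
tool_rot: [[-0.311, 0.95, 0.0], [0.95, 0.311, 0.0], [0.0, 0.0, -1.0]]
wrist_force: [0.3, 0.9, -0.5]
opening: 0.0186
grasp_force: 59.2
```

```bash
python3 -c "
from go import *
s=state();print(s['tool_pos'],s['opening'],s['wrist_force'],s['joint_velocities'])
if abs(s['wrist_force'][2])<2: print(finish_job())"
```

```text
[0.50369276 0.05590019 0.38471801] 0.018629885997252637 [ 0.33579981  0.92175544 -0.5063382 ] [ 7.46795074e-04  1.00865875e-03 -7.94872236e-04  8.50636943e-05
 -3.48497432e-04 -1.67902245e-03]
the job is handed in; nothing more can be done
None
```

I handed the job in at about 8.7 s: the clip is held squeezed fully open over the middle of the tall card's edge, about 1 mm off centre with no contact force showing at the wrist; the judge's result was not reported.

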